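# Load a lined brake disc into the bench oven under its weight

## Robot

A 6-joint arm with a two-finger parallel gripper is mounted at the origin on the work surface. World frame = base frame: x ahead of the robot, y to its left, z up, the work surface at z = 0. Lengths are in m, angles in degrees, forces in N, time in s.
With the tool pointing down it reaches from about 0.375 to 0.9 m from the base axis. Payload 3.1 kg.
Tool frame: the origin (TCP) lies at the very end of the fingers, on their centre line; the grasp point (between the pads) lies 19 mm behind it (grip_point_offset is the distance from the TCP to the grasp point, in m); y points along the fingers, x is the direction in which the jaws open and shut, and the axes are right-handed (so a half turn about y gives the same grasp; the last joint's range is limited). The gripper opens to 87 mm and grips with 3 to 60 N. Pads are 19 mm wide; open, the fingers measure 117 mm over their backs; the gripper's body (75 mm by 190 mm) begins 51 mm behind the grasp point.
Start: joints at [-85.972, 30.224, 82.088, -0, 67.689, -10.227], TCP at [0.154, -0.606, 0.223] pointing down, gripper open.
Joint ranges: [-176.69, 176.69], [-43.24, 126.21], [12.49, 139.97], [-82, 262], [0, 151.66], [-163.58, 163.58]. Speed limits (degrees/s): [159.86, 159.86, 180, 180, 180, 180].

## Interface

Orientations are given as a 3x3 rotation matrix whose columns are the frame's x, y, z axes.
In Python, from rig import * gives the robot as it stands.
- The arm moves only by the tool send_rows, never from a script. Its argument "moves" is text: rows parted by semicolons, each of 5 numbers parted by spaces: the finger opening in mm, from 0 to 87, then the shift along the tool's x, y, z in mm, then the turn about the tool's y in degrees. In form: fingers dx dy dz yaw; .... A call has 1 to 20 rows; each row shifts and turns the commanded pose from where the row before left it, along the tool's axes as they then stand; what a row does not reach is not made up. A row lasts 1/12 s, in which the tool goes at most 41.7 mm and 7.16 degrees, less where a joint would pass 70% of its speed; a pose out of reach is approached as far as the arm can. A call is refused whole if a number of a shift passes 41.7 or a number of a turn 7.16, either way. A call with a gripper value outside its range is refused whole. The fingers move at their own pace and stop on an object; the grip force is fixed at half the most. Time passes only in rows, so rows that do not move let the fingers close. It gives the time, the measured TCP pose, the force and the opening at its end, in the units of the state.
- read_state(): the state, without advancing time (a new reading comes with each control period).
- capture(name): name is "scene" or "top"; returns a dict with "image" (400x640x3 uint8, blue, green, red), "z_map" (400x640 float32, m along the optical axis (not along the pixel's ray), 0 where there is no reading), "mtx" (3x3 intrinsics, pixels), "origin" and "rotation" of the camera in the world. Camera axes: x right, y up, looking along -z (the intrinsics and any distortion apply to the point x, -y, -z); pixel columns grow to the right and rows downward; lengths in m; the calibration is good to about 2 mm. A picture is of the moment at which its call begins.
- hand_in(): hands the job in, once; it reports no verdict.
Trained networks look in a picture, given as the dict that the camera call returned (one of the last four; its "shot" number tells which), for a name from the list of things; names that differ only in an ending like _2 or _b are one class to them, and where a whole thing is asked for, a point or a joint stands for the part that bears it (a point fixed in the world has none). Each returns a list of dicts, best first, with "p" (0 to 1); they miss things now and then, are a little off and sometimes report something else, mostly with a low value. They report only what shows in the picture. A call takes as long as a camera call. They do not tell look-alikes from the thing itself.
- search_frame(picture, name): "bbox" ([left, top, right, bottom] in pixels, round what is visible of it).
- masks_of(picture, name): "region" (400x640 bool, what is visible of it) and "bbox" ([left, top, right, bottom] in pixels, round what is visible of it).
- mark_of(picture, name): "pixel" ([row, column] in pixels: a listed point, or the origin of a listed thing).
The state is a dict: "time_s": time; "joint_positions": joint angles; "qvel": joint speeds; "tau": joint torques, N m; "position": TCP position; "tcp_rot": TCP orientation; "force": force on the tool from outside, world axes, zero at the start; "moment": the same for the moment, N m; "opening": opening from 0.0 (shut) to 1.0 (fully open).
Only numpy, scipy, OpenCV 4.12 (cv2) and the standard library are available. Lean on these libraries where they do the work, as an engineer would, in place of code of your own. Each camera call takes 0.05 s, during which the arm holds its last target. There are 200 camera calls.

## Task

The freshly lined brake disc has to cure in the bench oven, pressed under its weight. Pull the oven door all the way down (the rack comes out with it), lay the disc flat and centred on the round plate of the rack, lower the weight gently onto the disc, knob up and centred, then push the door back up until it is fully shut with the pile still centred. Leave the other things on the bench where they are.

Things in the scene. Friction and masses are not known exactly. Their poses are not given: they have to be found in the camera images.
- oven: Steel bench oven, fixed to the bench, 260 deep, 400 wide, 336 high, on 20 mm feet, a column of three knobs beside the door. Origin on the bench under the middle of the door's width, 130 mm behind the front face; x points from the door into the oven, y along the door's width, z up. The front face above the door is at x = -130 mm.
- door (a joint): Oven door, hinged along its bottom edge: 0 = shut (upright), 1.571 = fully down (level, its stop). It may start ajar. The stiff hinge holds the door where it is left; 4 to 9 N at the handle moves it. Toothed sectors gear the rack to it: as the door comes down the rack runs 108 mm out, as it goes up, back in. Door down, the rack's front edge is 104 mm in front of the oven's face.
- hinge (a point): Middle of the hinge axis, 85 above the bench, 2 mm in front of the oven's face. y: the hinge axis (level, along the door's width); z: from the hinge to the door's top edge, turning with the door; x: through the door, into the oven when shut. Door 272 wide, 190 high, 18 thick, steel frame, glass window.
- handle (a point): Middle of the door's handle bar: black sleeve, 15 diameter, 180 long, parallel to the hinge, on two bent arms. In the hinge's frame at x -45, z +235 (45 beyond the door's top edge). Shut: 320 above the bench, 47 in front of the oven's face; fully down: 40 above the bench, 237 in front. Can be pinched from above at both ends of the swing and turns between the fingers.
- plate (a point): Centre of the top of the round dark steel plate, 74 diameter, 6 thick, fixed on the wire rack near its front; x into the oven, y along its width, z up. Top 171 above the bench. Door down: 65 in front of the oven's face, free above; the oven's roof is 335 high, so keep the gripper's wide side parallel to the face. Door shut: 43 inside.
- disc: Lined brake disc: flat dark ring, 66 outside diameter, 28 bore, 10 thick, grooved top, about 0.14 kg, lying on the bench. Origin at the centre of its underside, z up along its axis. Not fragile: grip it across the outside.
- weight: Turned steel weight: round base 60 in diameter and 20 high with a plain round knob 24 in diameter and 32 high standing on its middle (52 high in all), 0.5 to 0.65 kg, standing knob up on the bench. Origin at the centre of its underside, z up along its axis. Grip it by the knob.
- shaft: Bystander: splined steel shaft standing upright, 48 in diameter, 130 high. Origin at the centre of its underside.
- piston: Bystander: turned steel piston with a rounded neck, standing upright, 42 in diameter, 90 high. Origin at the centre of its underside.
- knife: Bystander: grey utility knife lying flat, 130 x 20 x 12 (blade to +x). Origin at the centre of its underside.
- carton: Bystander: closed cardboard carton, 160 x 120 x 100 high. Origin at the centre of its underside.
Things that resemble listed ones, but are neither listed nor needed, are in the scene too. Leave any orange look-alike of the disc alone. Leave any pink look-alike of the weight alone.

How it is judged:
By the outcome, as a careful person would: the job done as asked, in the order asked, and still so for the second after the job is handed in, with the robot touching nothing.
It also fails if it takes over 72 s, if anything falls off the work surface, if the arm or the gripper's body presses on something with over 40 N, if the wrist force passes 120 N, or if a joint passes its speed limit or range.

## Working session

There is one attempt and no reset: what is moved stays moved. The work goes in short steps, Python scripts to look and compute and a tool call to move; the robot and the scene stay as the last step left them, time stands still between calls to the robot, and variables do not carry over. Pictures are saved under pics/ and viewed, about 8 in all and at most 12, crops included, and the job is handed in when it is done.

Besides the shell and the picture viewer there is one more tool, called after "Call:" by a JSON object that holds its "name" and its "arguments". send_rows: Moves the arm, as the interface text tells. Its arguments: {"type":"object","properties":{"moves":{"type":"string"}},"required":["moves"]}

```bash
mkdir -p pics; ls
cat > h.py <<'E'
from rig import *
import numpy as np, cv2
def world(c,r,col,z=None):
    K=c["mtx"];R=np.array(c["rotation"]);o=np.array(c["origin"])
    zm=z if z is not None else c["z_map"][int(r),int(col)]
    return o+R@(np.array([(col-K[0][2])/K[0][0],-(r-K[1][2])/K[1][1],-1])*zm)
def cloud(c):
    K=np.array(c["mtx"]);R=np.array(c["rotation"]);o=np.array(c["origin"])
    r,q=np.mgrid[0:400,0:640];z=c["z_map"]
    p=np.stack([(q-K[0,2])/K[0,0]*z,-(r-K[1,2])/K[1,1]*z,-z],-1)
    P=p@R.T+o; P[z==0]=np.nan
    return P
E
python3 - <<'E'
from h import *
s=read_state();print(s)
for n in("scene","top"):
    c=capture(n);cv2.imwrite(f"pics/{n}0.png",c["image"]);print(n,c["mtx"],c["origin"],c["rotation"],[k for k in c])
    P=cloud(c)
    for t in("oven","handle","hinge","plate","disc","weight","shaft","piston","knife","carton"):
        print(t)
        for m in masks_of(c,t)[:3]:
            if m["p"]<.3:continue
            q=P[m["region"]];q=q[~np.isnan(q[:,0])]
            print("  %.2f"%m["p"],m["bbox"],np.round(np.median(q,0),3) if len(q) else None, np.round(np.percentile(q,[3,97],axis=0),3).tolist() if len(q) else None)
        for m in mark_of(c,t)[:2]:
            print("   mk %.2f"%m["p"],m["pixel"])
E
```

```text
pics
{'time_s': 0.0, 'joint_positions': array([-8.59719432e+01,  3.02788508e+01,  8.21568993e+01, -2.50859975e-03,
        6.76876513e+01, -1.02276362e+01]), 'qvel': array([-0.00739305, -0.02169043,  0.08837404, -0.03264239,  0.116762  ,
        0.02968562]), 'tau': array([-2.35640837e-04, -4.40044713e+01, -1.76591974e+01,  6.31859712e-02,
        5.80326165e-02, -1.71317083e-04]), 'position': array([ 0.15386652, -0.60500863,  0.22157001]), 'tcp_rot': array([[ 2.46265546e-01, -1.91695903e-04,  9.69202375e-01],
       [-9.69200061e-01,  2.14559452e-03,  2.46265383e-01],
       [-2.12672337e-03, -9.99997680e-01,  3.42594325e-04]]), 'force': array([-0.35690712,  0.90483352,  0.14889302]), 'moment': array([-0.00331799,  0.01082505,  0.03121905]), 'opening': 0.9998036948830019}
scene [[432.17512622   0.         315.78488944]
 [  0.         432.17512622 195.16116139]
 [  0.           0.           1.        ]] [ 1.11235594 -0.39243102  1.22948355] [[ 0.33968405 -0.79460961  0.50320007]
 [ 0.94053734  0.28580628 -0.18358725]
 [ 0.00206246  0.53564012  0.84444385]] ['image', 'z_map', 'mtx', '
[... 3940 characters left out ...]
3]
   mk 0.74 [188.5, 394.0]
shaft
   mk 0.76 [150.5, 377.0]
   mk 0.51 [186.0, 221.5]
piston
  0.54 [416.5, 160.5, 438.6, 177.6] [ 0.605 -0.478  0.056] [[0.59, -0.521, 0.002], [0.627, -0.466, 0.09]]
   mk 0.80 [171.0, 427.4]
knife
  0.79 [361.7, 256.8, 410.5, 271.3] [ 0.323 -0.356  0.013] [[0.309, -0.418, 0.006], [0.34, -0.285, 0.017]]
  0.55 [70.9, 60.8, 236.7, 244.9] [0.58  0.226 0.335] [[0.4, 0.081, 0.088], [0.777, 0.38, 0.338]]
   mk 0.75 [261.8, 387.2]
carton
  0.88 [435.7, 193.4, 489.5, 259.2] [ 0.432 -0.562  0.101] [[0.356, -0.631, 0.02], [0.51, -0.51, 0.104]]
  0.58 [197.2, 115.1, 239.5, 232.8] [0.558 0.089 0.272] [[0.427, 0.039, 0.0], [0.683, 0.145, 0.32]]
   mk 0.88 [222.1, 452.9]
```

View pics/scene0.png

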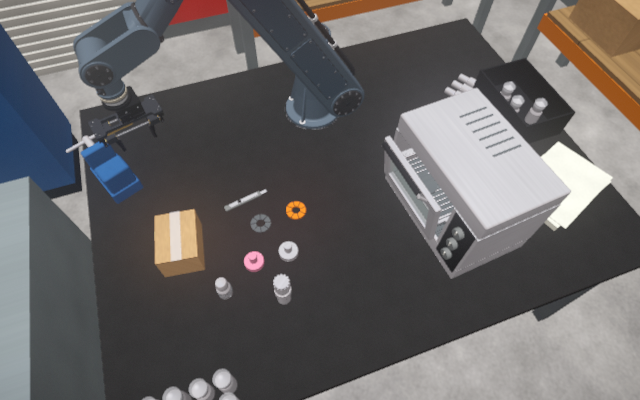

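View pics/top0.png

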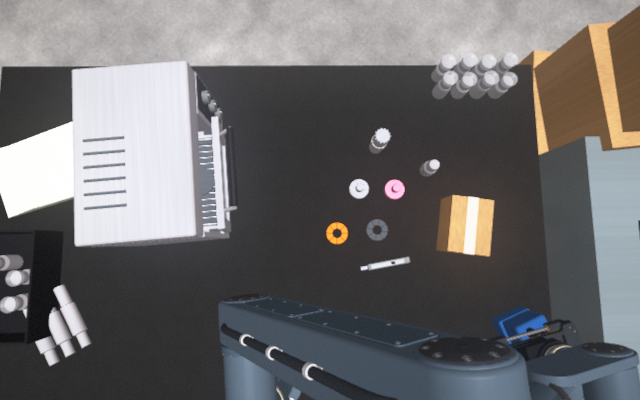

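```bash
cat > m.py <<'E'
from h import *
def circ(p):
    A=np.c_[2*p,np.ones(len(p))];s=np.linalg.lstsq(A,(p**2).sum(1),rcond=None)[0]
    return s[:2],np.sqrt(s[2]+s[:2]@s[:2])
def sel(P,lo,hi,box):
    x0,x1,y0,y1=box
    return (P[...,2]>lo)&(P[...,2]<hi)&(P[...,0]>x0)&(P[...,0]<x1)&(P[...,1]>y0)&(P[...,1]<y1)
def rect(p): 
    r=cv2.minAreaRect((p[:,:2]*1000).astype(np.float32));return np.round(r[0],1),np.round(r[1],1),round(r[2],2)
E
python3 - <<'E'
from m import *
for n in("scene","top"):
    c=capture(n);P=cloud(c)
    print(n)
    b=P[sel(P,-.02,.02,(.3,.7,-.25,-.1))];print("bench z",np.median(b[:,2]))
    m=sel(P,.33,.345,(.3,.9,.0,.5)).astype(np.uint8)
    m=cv2.morphologyEx(m,cv2.MORPH_OPEN,np.ones((5,5)))>0
    o=P[m];print("oven top",len(o),np.median(o[:,2]),rect(o))
    d=P[sel(P,.006,.016,(.38,.47,-.37,-.29))];print("disc",len(d),rect(d),np.round(cv2.minEnclosingCircle((d[:,:2]*1000).astype(np.float32)),1) if 0 else cv2.minEnclosingCircle((d[:,:2]*1000).astype(np.float32)))
    for lo,hi in((.012,.026),(.044,.06)):
        w=P[sel(P,lo,hi,(.5,.6,-.32,-.235))];print("weight",lo,len(w),np.median(w[:,2]),cv2.minEnclosingCircle((w[:,:2]*1000).astype(np.float32)))
    h=P[sel(P,.28,.335,(.4,.72,0.0,.11))];print("handle",len(h),np.round(np.percentile(h,[2,50,98],axis=0),3).tolist(),rect(h))
    g=cv2.resize(c["image"][80:180,60:190] if n=="scene" else c["image"][40:260,180:270],None,fx=4 if n=="scene" else 2.5,fy=4 if n=="scene" else 2.5,interpolation=2)
    globals()["g"+n]=g
H=max(gscene.shape[0],gtop.shape[0])
pad=lambda g:cv2.copyMakeBorder(g,0,H-g.shape[0],0,0,0)
cv2.imwrite("pics/z1.png",np.hstack([pad(gscene),pad(gtop)]))
E
```

```text
scene
bench z -2.7645962720757034e-05
oven top 11634 0.3345593525607545 (array([593.6, 256.4]), array([400. , 262.3]), 4.54)
disc 219 (array([ 420.3, -327.3]), array([65.2, 76.4]), 52.12) ((423.844970703125, -321.0770568847656), 43.51715087890625)
weight 0.012 216 0.01955727199821722 ((549.7395629882812, -279.11163330078125), 31.142282485961914)
weight 0.044 50 0.050929795411782774 ((550.909423828125, -279.3578186035156), 12.247861862182617)
handle 391 [[0.475, 0.031, 0.292], [0.574, 0.042, 0.316], [0.655, 0.062, 0.32]] (array([562.4,  43.1]), array([192. ,  27.7]), 8.8)
top
bench z 0.0010917816708635453
oven top 20910 0.33591658944560604 (array([592.8, 261.6]), array([399.3, 259.8]), 4.59)
disc 294 (array([ 426.5, -327.7]), array([65.2, 69.4]), 87.48) ((432.10009765625, -324.637939453125), 41.333465576171875)
weight 0.012 232 0.02118108074646452 ((550.4794921875, -273.6627502441406), 29.968103408813477)
weight 0.044 52 0.05228664881766465 ((550.2210693359375, -273.4301452636719), 11.438271522521973)
handle 596 [[0.465, 0.036, 0.285], [0.554, 0.047, 0.317], [0.649, 0.07, 0.321]] (array([558.8,  55.5]), array([192.7,  32.2]), 3.93)
```

View pics/z1.png

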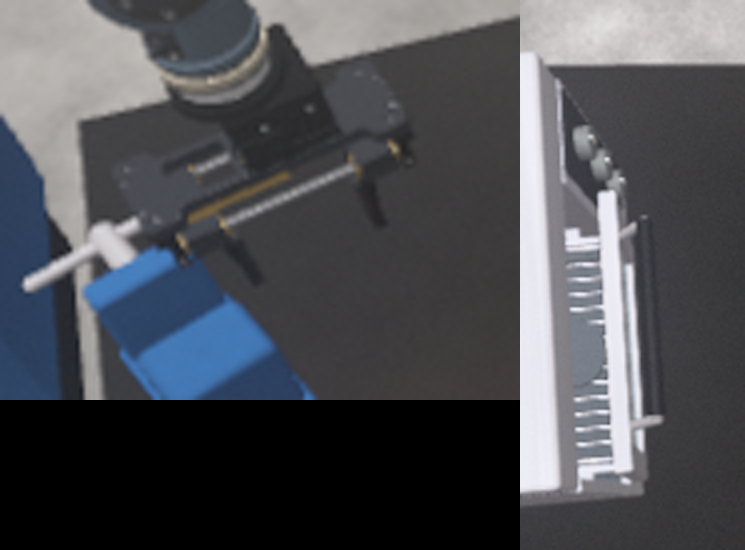

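```bash
cat > go.py <<'E'
from m import *
OX=np.array([-.0795,.9968,0]);OY=np.array([-.9968,-.0795,0])
def to(t,ang=None):
    s=read_state();R=np.array(s["tcp_rot"]);p=np.array(s["position"])
    a=np.degrees(np.arctan2(R[1,0],R[0,0]))
    print("t %.1f"%s["time_s"],"p",np.round(p*1000,1),"ang %.2f"%a,"F",np.round(s["force"],1),"open %.1f"%(s["opening"]*87))
    if t is not None:
        print("delta tool mm",np.round(R.T@(np.array(t)-p)*1000,1),"yaw",None if ang is None else round(a-ang,2))
E
python3 - <<'E'
from go import *
for n in("scene","top"):
    c=capture(n);P=cloud(c)
    m=sel(P,.306,.33,(.4,.72,0.0,.09));dark=c["image"].max(2)<90
    h=P[m&dark];print(n,len(h),rect(h),np.round(np.percentile(h,[2,50,98],axis=0),3).tolist())
    # bar ends along oven y, and mean position across
    u=h@-OY;v=h@OX;print("along",np.round(np.percentile(u,[1,99])*1000,1),"across",np.round(np.percentile(v,[2,50,98])*1000,1),"z",np.percentile(h[:,2],98))
    # fingers
    f=P[sel(P,.224,.262,(.10,.21,-.68,-.53))];print("fing",len(f),np.round(np.percentile(f,[3,50,97],axis=0),3).tolist())
to([.56,.045,.40],-85.44)
E
```

```text
scene 321 (array([559.1,  42.2]), array([182.3,  15.5]), 4.82) [[0.474, 0.031, 0.311], [0.564, 0.041, 0.316], [0.646, 0.053, 0.321]]
along [473.5 649.5] across [-9.6 -4.   4.2] z 0.32072255770940805
fing 71 [[0.146, -0.656, 0.225], [0.156, -0.647, 0.245], [0.179, -0.555, 0.26]]
top 529 (array([560. ,  47.5]), array([179.8,  15.1]), 4.5) [[0.473, 0.035, 0.311], [0.557, 0.046, 0.318], [0.645, 0.057, 0.321]]
along [473.3 648.7] across [-4.3  1.5  9.9] z 0.3214786369291806
fing 39 [[0.16, -0.651, 0.225], [0.173, -0.647, 0.237], [0.179, -0.644, 0.26]]
t 2.3 p [ 154.  -605.7  222.5] ang -75.74 F [-0.3 -0.4 -0.5] open 86.8
delta tool mm [-530.7 -177.4  553.8] yaw 9.7
```

Call:
{"name": "send_rows", "arguments": {"moves": "50 -26.5 -18 27.7 0;50 -26.5 -18 27.7 0;50 -26.5 -18 27.7 0;50 -26.5 -18 27.7 0;50 -26.5 -18 27.7 0;50 -26.5 -17 27.7 0;50 -26.5 -17 27.7 0;50 -26.5 -17 27.7 0;50 -26.5 -17 27.7 0;50 -26.5 -17 27.7 0;50 -26.5 0 27.7 0;50 -26.5 0 27.7 0;50 -26.5 0 27.7 0;50 -26.5 0 27.7 0;50 -26.5 0 27.7 0;50 -26.5 0 27.7 0;50 -26.5 0 27.7 0;50 -26.5 0 27.7 0;50 0 0 0 4.85;50 0 0 0 4.85"}}

```text
time_s: 3.97
position: [0.5181, -0.0219, 0.3953]
tcp_rot: [[0.08, -0.0, 0.997], [-0.997, 0.0, 0.08], [-0.0, -1.0, -0.0]]
force: [0.2, -1.2, -0.1]
opening: 0.574
```

```bash
python3 -c "
from go import *
to([.5595,.045,.40],-85.44)"
```

```text
t 4.0 p [518.1 -21.9 395.3] ang -85.41 F [ 0.2 -1.2 -0.1] open 49.9
delta tool mm [-63.4  -4.7  46.6] yaw 0.03
```

Call:
{"name": "send_rows", "arguments": {"moves": "50 -32 0 23.3 0;50 -32 0 23.3 0;50 0 20 0 0;50 0 20 0 0;50 0 0 0 0"}}

```text
time_s: 4.38
position: [0.5564, 0.0443, 0.3515]
tcp_rot: [[0.081, -0.009, 0.997], [-0.997, 0.001, 0.081], [-0.002, -1.0, -0.009]]
force: [-0.8, 0.5, -1.7]
opening: 0.573
```

Run:
```python
from go import *
to([.5595,.045,.303],-85.44)
for n in("scene","top"):
    c=capture(n);P=cloud(c);h=P[sel(P,.358,.395,(.5,.62,-.05,.15))]
    print(n,len(h),np.round(np.percentile(h@OX,[2,20,50,80,98])*1000,1),np.round(np.percentile(h@-OY,[2,50,98])*1000,1))
    cv2.imwrite("pics/a_%s.png"%n,c["image"])
    globals()[n]=c["image"]
cv2.imwrite("pics/a.png",np.hstack([cv2.resize(scene[60:260,300:500],None,fx=2,fy=2),cv2.resize(top[80:280,120:320],None,fx=2,fy=2)]))
s=read_state();print(np.array(s["position"])@OX,np.array(s["position"])@-OY)
```

```text
t 4.4 p [556.4  44.3 351.5] ang -85.36 F [-0.8  0.5 -1.7] open 49.9
delta tool mm [-0.4 48.5  3.5] yaw 0.08
scene 103 [-38.2 -36.2  22.2  25.9  31.5] [550.7 567.3 571.3]Traceback (most recent call last):
  File "<stdin>", line 5, in <module>
    return _quantile_unchecked(
        a, q, axis, out, overwrite_input, method, keepdims, weights)
    return _ureduce(a,
                    func=_quantile_ureduce_func,
    ...<5 lines>...
                    overwrite_input=overwrite_input,
                    method=method)
    r = func(a, **kwargs)
    result = _quantile(arr,
                       quantiles=q,
    ...<2 lines>...
                       out=out,
                       weights=wgt)
    slices_having_nans = np.isnan(arr[-1, ...])
                                  ~~~^^^^^^^^^
IndexError: index -1 is out of bounds for axis 0 with size 0
```

Call:
{"name": "send_rows", "arguments": {"moves": "50 0 24 1.5 0;50 0 24 1.5 0;50 0 0 0 0;0 0 0 0 0;0 0 0 0 0;0 0 0 0 0;0 0 0 0 0;0 0 0 0 0;0 0 0 0 0"}}

```text
time_s: 5.23
position: [0.5621, 0.0439, 0.3083]
tcp_rot: [[0.079, 0.002, 0.997], [-0.997, 0.001, 0.079], [-0.001, -1.0, 0.002]]
force: [0.4, 3.6, -1.4]
opening: 0.208
```

Run:
```python
from go import *
to([.5595,.045,.303],-85.44)
for n in("scene","top"):
    c=capture(n);P=cloud(c)
    m=sel(P,.306,.33,(.4,.72,0.0,.09));dark=c["image"].max(2)<90
    h=P[m&dark];h=h[abs(h@-OY-.561)>.035];print(n,len(h),rect(h))
    globals()[n]=c["image"]
cv2.imwrite("pics/a.png",np.hstack([cv2.resize(scene[60:260,300:500],None,fx=2,fy=2),cv2.resize(top[80:280,120:320],None,fx=2,fy=2)]))
```

```text
t 5.2 p [562.1  43.9 308.3] ang -85.46 F [ 0.4  3.6 -1.4] open 18.1
delta tool mm [-1.3  5.3 -2.5] yaw -0.02
scene 110 (array([570.2,  41.6]), array([160.2,  14. ]), 5.22)
top 180 (array([558.,  46.]), array([175.8,  15.3]), 4.61)
```

View pics/a.png

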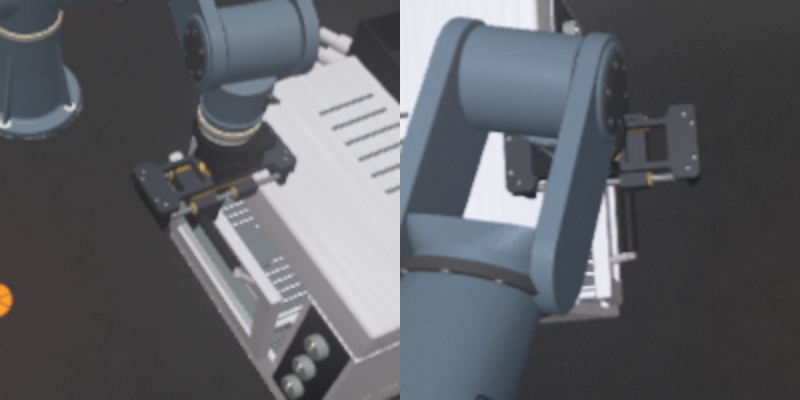

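Call:
{"name": "send_rows", "arguments": {"moves": "0 0 2 0 0;0 0 0 0 0;0 0 0 0 0;0 0 0 0 0"}}

```text
time_s: 5.67
position: [0.5623, 0.0428, 0.3073]
tcp_rot: [[0.08, 0.002, 0.997], [-0.997, -0.002, 0.08], [0.002, -1.0, 0.002]]
force: [-1.5, -1.1, 7.1]
opening: 0.159
```

```bash
python3 -c "
import numpy as np
for a,b,n in((19.2,59.2,10),(59.2,95.2,9)):
    p=np.radians(np.linspace(a,b,n+1));h=239.3*np.sin(p);z=239.3*np.cos(p)
    print('; '.join('0 %.1f %.1f 0 0'%t for t in zip(np.diff(h),-np.diff(z))))
"
```

```text
0 15.6 6.0 0 0; 0 15.1 7.1 0 0; 0 14.6 8.1 0 0; 0 14.0 9.1 0 0; 0 13.3 10.1 0 0; 0 12.6 11.0 0 0; 0 11.8 11.9 0 0; 0 10.9 12.6 0 0; 0 10.0 13.4 0 0; 0 9.0 14.0 0 0
0 8.0 14.6 0 0; 0 7.0 15.2 0 0; 0 5.9 15.6 0 0; 0 4.8 16.0 0 0; 0 3.7 16.3 0 0; 0 2.6 16.5 0 0; 0 1.4 16.6 0 0; 0 0.2 16.7 0 0; 0 -0.9 16.7 0 0
```

Call:
{"name": "send_rows", "arguments": {"moves": "0 7.8 3 0 0;0 7.8 3 0 0;0 7.6 3.5 0 0;0 7.6 3.5 0 0;0 14.6 8.1 0 0;0 0 0 0 0"}}

```text
time_s: 6.17
position: [0.5657, -0.0039, 0.2833]
tcp_rot: [[0.078, -0.0, 0.997], [-0.997, -0.002, 0.078], [0.002, -1.0, -0.0]]
force: [1.6, -3.0, -3.2]
opening: 0.162
```

Call:
{"name": "send_rows", "arguments": {"moves": "0 14 9.1 0 0;0 13.3 10.1 0 0;0 12.6 11 0 0;0 11.8 11.9 0 0;0 10.9 12.6 0 0;0 10 13.4 0 0;0 9 14 0 0;0 0 0 0 0"}}

```text
time_s: 6.83
position: [0.5717, -0.0851, 0.1982]
tcp_rot: [[0.077, -0.002, 0.997], [-0.997, 0.001, 0.077], [-0.001, -1.0, -0.002]]
force: [4.5, 2.3, -6.9]
opening: 0.159
```

Run:
```python
from go import *
to(None)
im=[cv2.resize(capture(n)["image"][60:260,a:a+200],None,fx=2,fy=2) for n,a in(("scene",300),("top",120))]
cv2.imwrite("pics/b.png",np.hstack(im))
```

```text
t 6.8 p [571.7 -85.1 198.2] ang -85.58 F [ 4.5  2.3 -6.9] open 13.8
```

View pics/b.png

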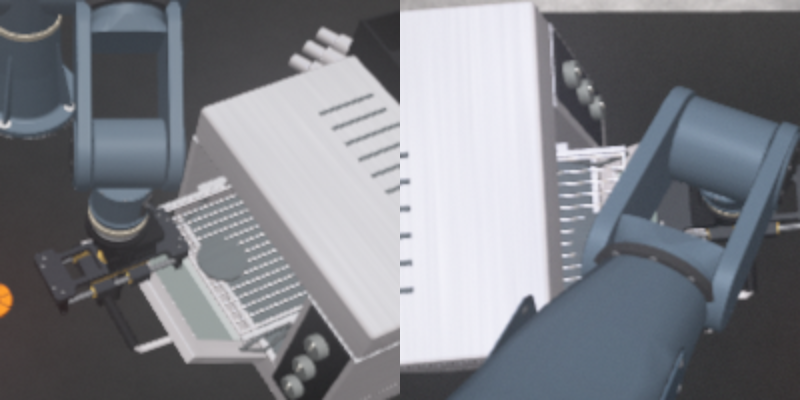

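Call:
{"name": "send_rows", "arguments": {"moves": "0 8 14.6 0 0;0 7 15.2 0 0;0 5.9 15.6 0 0;0 4.8 16 0 0;0 3.7 16.3 0 0;0 2.6 16.5 0 0;0 1.4 16.6 0 0;0 0.2 16.7 0 0;0 0 0 0 0"}}

```text
time_s: 7.68
position: [0.5724, -0.1149, 0.0722]
tcp_rot: [[0.081, -0.006, 0.997], [-0.997, 0.002, 0.081], [-0.003, -1.0, -0.006]]
force: [-0.0, 0.0, 1.0]
opening: 0.064
```

Run:
```python
from go import *
c=capture("scene");im=[cv2.resize(c["image"][100:300,260:460],None,fx=2.5,fy=2.5)]
cv2.imwrite("pics/c.png",np.hstack(im))
P=cloud(c)
m=sel(P,.015,.3,(.45,.7,-.2,.1))&(c["image"].max(2)<90);h=P[m];u=h@-OY
e=h[(u>.62)&(u<.66)];print(np.round(np.percentile(e@OX,[2,10,50,90,98])*1000),np.round(np.percentile(e[:,2],[2,10,50,90,98])*1000))
to(None)
```

```text
[-168. -167. -163. -156. -154.] [63. 65. 68. 72. 74.]
t 7.7 p [ 573.1 -116.3   73.5] ang -85.29 F [ 0.1 -0.6  0.2] open 3.1
```

View pics/c.png

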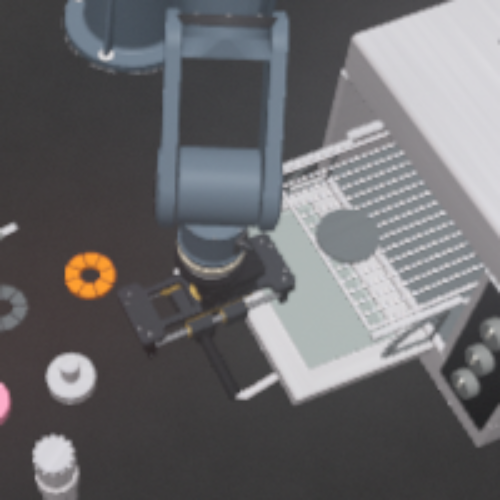

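Call:
{"name": "send_rows", "arguments": {"moves": "0 0 6 0 0;0 0 6 0 0;0 -1 6 0 0;0 -1 4 0 0;0 -1 2 0 0;0 0 0 0 0"}}

```text
time_s: 8.23
position: [0.5738, -0.1135, 0.0503]
tcp_rot: [[0.079, -0.001, 0.997], [-0.997, 0.0, 0.079], [-0.0, -1.0, -0.001]]
force: [0.1, -0.6, 0.1]
opening: 0.007
```

Call:
{"name": "send_rows", "arguments": {"moves": "0 0 2 0 0;0 0 2 0 0;0 0 2 0 0;0 0 0 0 0"}}

```text
time_s: 8.57
position: [0.5744, -0.1137, 0.0475]
tcp_rot: [[0.08, 0.001, 0.997], [-0.997, -0.0, 0.08], [0.0, -1.0, 0.0]]
force: [-3.8, 1.9, 15.8]
opening: 0.006
```

Run:
```python
from go import *
c=capture("scene")
P=cloud(c)
m=sel(P,.015,.3,(.45,.7,-.2,.1))&(c["image"].max(2)<90);h=P[m];u=h@-OY
e=h[(u>.62)&(u<.66)];print(np.round(np.percentile(e@OX,[2,10,50,90,98])*1000),np.round(np.percentile(e[:,2],[2,10,50,90,98])*1000))
to(None)
d=P[sel(P,.075,.125,(.45,.7,-.12,.1))];print(np.round(np.percentile(d[:,2],[2,10,50,90,98])*1000))
```

```text
[-165. -164. -159. -152. -112.] [37. 41. 45. 50. 69.]
t 8.6 p [ 574.5 -113.7   47.5] ang -85.42 F [-4.2  1.  16. ] open 0.5
[76. 77. 81. 86. 90.]
```

Call:
{"name": "send_rows", "arguments": {"moves": "0 0 -30 0 0;40 0 -30 0 0;87 0 -30 0 0;87 33 0 -27 0;87 33 0 -27 0;87 0 0 0 0"}}

```text
time_s: 9.12
position: [0.5241, -0.1869, 0.1357]
tcp_rot: [[0.075, -0.001, 0.997], [-0.997, -0.003, 0.075], [0.003, -1.0, -0.001]]
force: [-1.0, 1.1, -0.6]
opening: 0.295
```

```bash
cat >> go.py <<'E'
def comp(c,m,near):
    n,l,st,ce=cv2.connectedComponentsWithStats(m.astype(np.uint8))
    P=cloud(c)
    best=min(range(1,n),key=lambda i:np.linalg.norm(np.median(P[l==i][:,:2],0)-near) if st[i,4]>15 else 9)
    return l==best
def fit(c,z,tol,near,half=.06):
    P=cloud(c);x,y=near
    m=comp(c,sel(P,z-tol,z+tol,(x-half,x+half,y-half,y+half)),near);q=(P[m][:,:2]*1000).astype(np.float32)
    return len(q),np.round(np.median(P[m][:,2])*1000,1),np.round(cv2.fitEllipse(cv2.convexHull(q))[0],1),np.round(cv2.fitEllipse(cv2.convexHull(q))[1],1),np.round(cv2.minEnclosingCircle(q)[0],1)
E
python3 - <<'E'
from go import *
for n in("scene","top"):
    c=capture(n)
    for k,z,t,a in(("disc",.010,.004,(.426,-.328)),("wbase",.02,.005,(.55,-.276)),("knob",.052,.006,(.55,-.276)),("plate",.171,.004,(.60,.065)),("plate",.171,.0025,(.60,.065))):
        try:print(n,k,*fit(c,z,t,a))
        except Exception as e:print(n,k,e)
    g=c["image"][130:260,200:460] if n=="scene" else c["image"][100:280,170:420]
    cv2.imwrite("pics/d_%s.png"%n,cv2.resize(g,None,fx=3,fy=3))
to([.426,-.3275,.12],4.6)
E
```

```text
scene disc 218 9.9 [ 424.9 -332.1] [64.5 65.8] [ 425.1 -331.7]
scene wbase 202 20.0 [ 550.6 -279. ] [58.2 60.2] [ 550.5 -279.9]
scene knob 47 50.5 [ 550.6 -279. ] [21.7 24.2] [ 550.7 -279.4]
scene plate 350 170.5 [563.8  57.5] [62.7 78.5] [561.2  57.2]
scene plate 280 170.6 [562.5  58.7] [63.5 74.6] [558.9  58.3]
top disc 281 10.6 [ 425.3 -327.3] [63.2 68.7] [ 425.5 -328.8]
top wbase OpenCV(4.12.0) /io/opencv/modules/imgproc/src/shapedescr.cpp:361: error: (-201:Incorrect size of input array) There should be at least 5 points to fit the ellipse in function 'fitEllipseNoDirect'

top knob min() iterable argument is empty
top plate 475 171.6 [564.4  62.8] [59.1 81.5] [558.5  62.5]
top plate 392 171.3 [561.6  64. ] [66.9 73.8] [560.  64.]
t 9.2 p [ 526.2 -183.4  135.1] ang -85.64 F [-0.3  0.2 -0.8] open 34.0
delta tool mm [ 136.1   15.1 -110.8] yaw -90.24
```

View pics/d_scene.png

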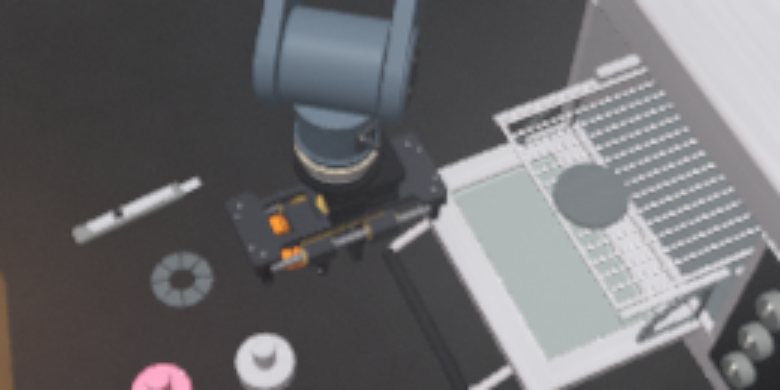

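Call:
{"name": "send_rows", "arguments": {"moves": "87 0 0 0 -6.94;87 0 0 0 -6.94;87 0 0 0 -6.94;87 0 0 0 -6.94;87 0 0 0 -6.94;87 0 0 0 -6.94;87 0 0 0 -6.94;87 0 0 0 -6.94;87 0 0 0 -6.94;87 0 0 0 -6.94;87 0 0 0 -6.94;87 0 0 0 -6.94;87 0 0 0 -6.94;87 -22.5 0 -28 0;87 -22.5 0 -28 0;87 -22.5 15 -28 0;87 -22.5 15 -28 0;87 -22.5 15 -28 0;87 0 15 0 0;87 0 0 0 0"}}

```text
time_s: 10.88
position: [0.425, -0.3307, 0.0722]
tcp_rot: [[0.997, -0.003, -0.08], [0.08, 0.004, 0.997], [-0.003, -1.0, 0.004]]
force: [-0.0, 1.3, -0.0]
opening: 1.0
```

Run:
```python
from go import *
to([.425,-.331,.003],4.56)
c=capture("scene");P=cloud(c)
for n in("scene","top"):
    c=capture(n);P=cloud(c);s=read_state();z=s["position"][2];x,y=s["position"][:2]
    h=P[sel(P,z+.001,z+.04,(x-.075,x+.075,y-.03,y+.03))];print(n,len(h),np.round(np.percentile(h,[2,10,50,90,98],axis=0)*1000).T.tolist())
```

```text
t 10.9 p [ 425.  -330.7   72.2] ang 4.61 F [-0.   1.3 -0. ] open 87.0
delta tool mm [ 0.1 69.2 -0.6] yaw 0.05
scene 3 [[477.0, 477.0, 478.0, 479.0, 479.0], [-333.0, -333.0, -330.0, -325.0, -324.0], [76.0, 76.0, 77.0, 78.0, 78.0]]
top 1 [[477.0, 477.0, 477.0, 477.0, 477.0], [-312.0, -312.0, -312.0, -312.0, -312.0], [83.0, 83.0, 83.0, 83.0, 83.0]]
```

Call:
{"name": "send_rows", "arguments": {"moves": "87 0 25 0 0;87 0 25 0 0;87 0 12 0 0;87 0 5 0 0;87 0 0 0 0"}}

```text
time_s: 11.45
position: [0.4268, -0.3299, 0.0074]
tcp_rot: [[0.996, -0.001, -0.085], [0.085, 0.001, 0.996], [-0.001, -1.0, 0.001]]
force: [-0.6, -0.3, 0.4]
opening: 1.0
```

Call:
{"name": "send_rows", "arguments": {"moves": "87 0 3 0 0;50 0 0 0 0;50 0 0 0 0;50 0 0 0 0;50 0 0 0 0;50 0 0 0 0;50 0 0 0 0;50 0 0 0 0"}}

```text
time_s: 12.12
position: [0.4262, -0.3312, 0.0054]
tcp_rot: [[0.997, -0.0, -0.083], [0.083, -0.0, 0.997], [-0.0, -1.0, -0.0]]
force: [-2.1, 0.2, 5.5]
opening: 0.744
```

Call:
{"name": "send_rows", "arguments": {"moves": "50 0 0 0 0;50 0 -15 0 0;50 0 -30 0 0;50 0 -35 0 0;50 0 -35 0 0;50 0 -35 0 0;50 0 -35 0 0;50 0 -35 0 0;50 0 -25 0 0;50 15 0 34.4 0;50 15 0 34.4 0;50 15 0 34.4 0;50 15 0 34.4 0;50 15 0 34.4 0;50 15 0 34.4 0;50 15 0 34.4 0;50 15 0 34.4 0;50 15 0 34.4 0;50 15 0 34.4 0"}}

```text
time_s: 13.7
position: [0.547, 0.0263, 0.2493]
tcp_rot: [[0.997, -0.001, -0.083], [0.083, 0.0, 0.997], [-0.001, -1.0, 0.001]]
force: [1.0, -0.2, -2.0]
opening: 0.747
```

Call:
{"name": "send_rows", "arguments": {"moves": "50 15 0 34 0;50 0 0 0 0;50 0 0 0 0"}}

```text
time_s: 13.95
position: [0.559, 0.0615, 0.2491]
tcp_rot: [[0.996, -0.001, -0.087], [0.087, 0.0, 0.996], [-0.001, -1.0, 0.0]]
force: [-0.4, -0.4, -1.3]
opening: 0.741
```

Run:
```python
from go import *
to([.559,.0595,.177],4.56)
for n in("scene","top"):
    c=capture(n)
    try: print(n,"disc",*fit(c,read_state()["position"][2]+.0055,.006,(.559,.0595)))
    except Exception as e:print(e)
    try: print(n,"plate",*fit(c,.171,.003,(.559,.0595)))
    except Exception as e:print(e)
    globals()[n]=c["image"]
cv2.imwrite("pics/e.png",np.hstack([cv2.resize(scene[100:250,320:500],None,fx=2.2,fy=2.2),cv2.resize(top[100:250,120:300],None,fx=2.2,fy=2.2)]))
```

```text
t 13.9 p [559.   61.5 249.1] ang 5.02 F [-0.4 -0.4 -1.3] open 64.5
delta tool mm [-0.1 72.1 -2. ] yaw 0.46
scene disc 190 253.1 [562.6  51.3] [44.3 81.5] [562.1  53. ]
scene plate 319 170.9 [559.9  58.3] [72.2 73.1] [560.2  58.2]
top disc 74 253.9 [562.6  39.2] [12.9 44.7] [563.4  41.9]
top plate 138 171.8 [559.1  40.7] [27.8 63. ] [559.9  48. ]
```

View pics/e.png

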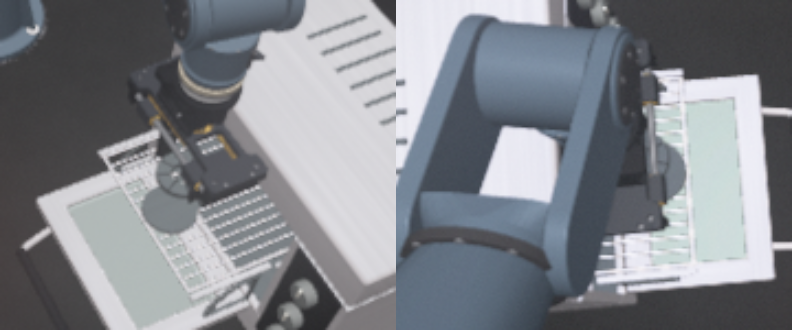

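Call:
{"name": "send_rows", "arguments": {"moves": "50 0.5 15 -1.5 0;50 0 20 0 0;50 0 15 0 0;50 0 8 0 0;50 0 5 0 0;50 0 3 0 0;50 0 0 0 0;50 0 0 0 0"}}

```text
time_s: 14.72
position: [0.5605, 0.0576, 0.1845]
tcp_rot: [[0.997, 0.001, -0.083], [0.083, -0.0, 0.997], [0.001, -1.0, -0.0]]
force: [-0.4, 0.4, -1.4]
opening: 0.747
```

Run:
```python
from go import *
to([.56,.0595,.177],4.56)
for n in("scene","scene"):
    c=capture(n);to(None)
    print(n,"disc",*fit(c,.187,.006,(.559,.0595)))
```

```text
t 14.7 p [560.5  57.6 184.5] ang 4.75 F [-0.4  0.4 -1.4] open 65.0
delta tool mm [-0.3  7.5  2. ] yaw 0.19
t 14.8 p [560.6  57.7 184.7] ang 4.76 F [-0.7  0.4 -1. ] open 64.6
scene disc 169 188.0 [563.8  44.6] [38.6 86.7] [563.1  43. ]
t 14.8 p [560.6  57.8 184.7] ang 4.77 F [-0.1  0.1 -1.8] open 64.8
scene disc 163 188.4 [561.9  45.7] [39.4 84.1] [561.   48.5]
```

Call:
{"name": "send_rows", "arguments": {"moves": "50 -0.5 3 1.5 0;50 0 2 0 0;50 0 1 0 0;50 0 0.7 0 0;50 0 0 0 0;50 0 0 0 0"}}

```text
time_s: 15.32
position: [0.5593, 0.0594, 0.1771]
tcp_rot: [[0.997, -0.0, -0.083], [0.083, 0.0, 0.997], [-0.0, -1.0, 0.0]]
force: [-0.6, -0.4, -1.7]
opening: 0.746
```

Call:
{"name": "send_rows", "arguments": {"moves": "50 0 1 0 0;50 0 0.5 0 0;50 0 0 0 0;70 0 0 0 0;76 0 0 0 0;76 0 0 0 0;76 0 0 0 0;76 0 0 0 0"}}

```text
time_s: 15.98
position: [0.5593, 0.0593, 0.1754]
tcp_rot: [[0.997, -0.0, -0.083], [0.083, 0.0, 0.997], [-0.0, -1.0, 0.0]]
force: [0.1, 1.1, 0.1]
opening: 0.87
```

Call:
{"name": "send_rows", "arguments": {"moves": "76 0 -10 0 0;87 0 -25 0 0;87 0 -30 0 0;87 0 -30 0 0;87 0 0 -35 0;87 0 0 -35 0;87 0 0 -35 0;87 0 0 -35 0;87 0 0 -35 0;87 0 0 0 0"}}

```text
time_s: 16.82
position: [0.5752, -0.1217, 0.2715]
tcp_rot: [[0.997, 0.003, -0.078], [0.078, -0.005, 0.997], [0.003, -1.0, -0.005]]
force: [0.2, -0.3, 0.8]
opening: 0.999
```

Run:
```python
from go import *
to([.5505,-.2785,.1],4.56)
for n in("scene","top"):
    c=capture(n)
    print(n,"disc",*fit(c,.181,.003,(.559,.0595)))
    print(n,"plate",*fit(c,.171,.0025,(.559,.0595)))
    print(n,"wbase",*fit(c,.02,.005,(.55,-.276)))
    print(n,"knob",*fit(c,.052,.006,(.55,-.276)))
    globals()[n]=c["image"]
cv2.imwrite("pics/f.png",np.hstack([cv2.resize(scene[140:240,360:480],None,fx=3,fy=3),cv2.resize(top[110:210,180:300],None,fx=3,fy=3)]))
```

```text
t 16.8 p [ 575.2 -121.7  271.5] ang 4.46 F [ 0.2 -0.3  0.8] open 86.9
delta tool mm [ -37.3  172.2 -153.5] yaw -0.1
scene disc 242 181.1 [560.9  58.6] [64.3 65.4] [560.7  58.5]
scene plate 37 171.3 [556.3  62.5] [22.3 26.6] [557.3  61.9]
scene wbase 197 20.0 [ 550.6 -278.6] [58.3 60. ] [ 550.8 -277.9]
scene knob 44 51.9 [ 551.6 -278.6] [20.7 23.9] [ 550.9 -279.1]Traceback (most recent call last):
  File "<stdin>", line 5, in <module>
  File "go.py", line 16, in fit
    m=comp(c,sel(P,z-tol,z+tol,(x-half,x+half,y-half,y+half)),near);q=(P[m][:,:2]*1000).astype(np.float32)
  File "go.py", line 12, in comp
    best=min(range(1,n),key=lambda i:np.linalg.norm(np.median(P[l==i][:,:2],0)-near) if st[i,4]>15 else 9)
ValueError: min() iterable argument is empty
```

Call:
{"name": "send_rows", "arguments": {"moves": "60 -7.5 10 -31 0;60 -7.5 30 -31 0;60 -7.5 30 -31 0;60 -7.5 35 -31 0;60 -7.5 35 -30 0;60 0 30 0 0;60 0 0 0 0;60 0 0 0 0"}}

```text
time_s: 17.58
position: [0.55, -0.2593, 0.1104]
tcp_rot: [[0.996, -0.004, -0.084], [0.084, 0.003, 0.996], [-0.003, -1.0, 0.004]]
force: [-0.2, -0.1, 0.2]
opening: 0.69
```

Run:
```python
from go import *
to([.5500,-.278,.025],4.56)
```

```text
t 17.6 p [ 550.  -259.3  110.4] ang 4.82 F [-0.2 -0.1  0.2] open 60.0
delta tool mm [ -1.2  85.4 -18.9] yaw 0.26
```

Call:
{"name": "send_rows", "arguments": {"moves": "60 -1 10 -18.5 0;60 0 25 0 0;60 0 25 0 0;60 0 15 0 0;60 0 5 0 0;60 0 0 0 0;60 0 0 0 0"}}

```text
time_s: 18.17
position: [0.553, -0.2804, 0.0333]
tcp_rot: [[0.996, 0.003, -0.084], [0.084, -0.002, 0.996], [0.002, -1.0, -0.002]]
force: [-0.8, 0.5, 1.1]
opening: 0.69
```

Run:
```python
from go import *
to([.5500,-.278,.025],4.56)
c=capture("scene");to([.5500,-.278,.025],4.56)
```

```text
t 18.2 p [ 553.  -280.4   33.3] ang 4.83 F [-0.8  0.5  1.1] open 60.0
delta tool mm [-2.8  8.3  2.6] yaw 0.27
t 18.2 p [ 553.1 -280.6   33.6] ang 4.83 F [-0.2 -0.8 -0.4] open 60.1
delta tool mm [-2.9  8.6  2.9] yaw 0.27
```

Call:
{"name": "send_rows", "arguments": {"moves": "60 -2.5 4 2.5 0;60 0 3.5 0 0;60 0 0 0 0;60 0 0 0 0"}}

```text
time_s: 18.55
position: [0.5487, -0.2776, 0.0242]
tcp_rot: [[0.997, -0.0, -0.083], [0.083, 0.0, 0.997], [-0.0, -1.0, 0.0]]
force: [0.0, 0.6, 0.4]
opening: 0.689
```

Call:
{"name": "send_rows", "arguments": {"moves": "0 1 0 0 0;0 0 0 0 0;0 0 0 0 0;0 0 0 0 0;0 0 0 0 0;0 0 0 0 0;0 0 0 0 0;0 0 0 0 0;0 0 0 0 0;0 0 0 0 0"}}

```text
time_s: 19.38
position: [0.5496, -0.2776, 0.024]
tcp_rot: [[0.997, -0.0, -0.083], [0.083, 0.0, 0.997], [-0.0, -1.0, 0.0]]
force: [-1.1, 0.1, 0.6]
opening: 0.264
```

Run:
```python
from go import *
to(None)
for i in range(2):
    c=capture("scene")
    print("wbase",*fit(c,.02,.004,(.55,-.279)))
```

```text
t 19.4 p [ 549.6 -277.6   24. ] ang 4.78 F [-1.1  0.1  0.6] open 23.0Traceback (most recent call last):
  File "<stdin>", line 5, in <module>
  File "go.py", line 17, in fit
    return len(q),np.round(np.median(P[m][:,2])*1000,1),np.round(cv2.fitEllipse(cv2.convexHull(q))[0],1),np.round(cv2.fitEllipse(cv2.convexHull(q))[1],1),np.round(cv2.minEnclosingCircle(q)[0],1)
                                                                 ~~~~~~~~~~~~~~^^^^^^^^^^^^^^^^^^^
cv2.error: OpenCV(4.12.0) /io/opencv/modules/imgproc/src/shapedescr.cpp:361: error: (-201:Incorrect size of input array) There should be at least 5 points to fit the ellipse in function 'fitEllipseNoDirect'
```

Call:
{"name": "send_rows", "arguments": {"moves": "0 0 -10 0 0;0 0 -25 0 0;0 0 -30 0 0;0 0 -30 0 0;0 0 -30 0 0;0 0 -30 0 0;0 0 -30 0 0;0 0 -30 0 0;0 0 -25 0 0;0 2 0 15 0;0 3 0 30 0;0 4 0 35 0;0 4 0 35 0;0 4 0 35 0;0 4 0 35 0;0 4 0 35 0;0 4 0 35 0;0 4 0 35 0;0 3 0 25 0"}}

```text
time_s: 21.02
position: [0.5568, 0.0434, 0.2623]
tcp_rot: [[0.996, -0.005, -0.085], [0.085, 0.003, 0.996], [-0.004, -1.0, 0.003]]
force: [-0.5, -0.7, -6.0]
opening: 0.264
```

Call:
{"name": "send_rows", "arguments": {"moves": "0 1 0 15 0;0 0 0 5 0;0 0 0 0 0;0 0 0 0 0"}}

```text
time_s: 21.35
position: [0.5578, 0.0592, 0.2631]
tcp_rot: [[0.996, -0.002, -0.084], [0.084, -0.001, 0.996], [-0.002, -1.0, -0.0]]
force: [-0.1, -0.8, -6.5]
opening: 0.267
```

Run:
```python
from go import *
to([.5595,.0595,.205],4.56)
c=capture("scene");to([.5595,.0595,.205],4.56)
```

```text
t 21.4 p [557.8  59.2 263.1] ang 4.81 F [-0.1 -0.8 -6.5] open 23.3
delta tool mm [ 1.8 58.1  0.2] yaw 0.25
t 21.4 p [558.2  58.5 263.4] ang 4.75 F [ 0.5  0.4 -6.4] open 23.0
delta tool mm [ 1.5 58.4  0.9] yaw 0.19
```

Call:
{"name": "send_rows", "arguments": {"moves": "0 1.5 10 0.5 0;0 0 15 0 0;0 0 12 0 0;0 0 8 0 0;0 0 4 0 0;0 0 0 0 0;0 0 0 0 0"}}

```text
time_s: 21.98
position: [0.5606, 0.0595, 0.215]
tcp_rot: [[0.997, 0.0, -0.082], [0.082, 0.0, 0.997], [0.0, -1.0, 0.0]]
force: [0.2, -1.0, -4.9]
opening: 0.272
```

Run:
```python
from go import *
c=capture("scene");to([.5595,.0595,.205],4.56)
```

```text
t 22.0 p [560.9  59.6 215.5] ang 4.75 F [ 0.4  0.9 -5.6] open 23.3
delta tool mm [-1.4 10.5  0. ] yaw 0.19
```

Call:
{"name": "send_rows", "arguments": {"moves": "0 -1 3 0 0;0 0 3 0 0;0 0 1.5 0 0;0 0 1 0 0;0 0 0.5 0 0;0 0 0 0 0;0 0 0 0 0"}}

```text
time_s: 22.62
position: [0.5593, 0.0599, 0.2061]
tcp_rot: [[0.997, 0.0, -0.083], [0.083, -0.0, 0.997], [0.0, -1.0, -0.0]]
force: [-0.6, 0.1, -5.9]
opening: 0.269
```

Call:
{"name": "send_rows", "arguments": {"moves": "0 0 0.5 0 0;0 0 0.5 0 0;0 0 0.5 0 0;0 0 0 0 0"}}

```text
time_s: 22.95
position: [0.5594, 0.0598, 0.205]
tcp_rot: [[0.997, 0.0, -0.083], [0.083, -0.0, 0.997], [0.0, -1.0, -0.0]]
force: [-0.1, 0.1, -2.8]
opening: 0.267
```

Contact starting; settle and release.

Call:
{"name": "send_rows", "arguments": {"moves": "0 0 0.5 0 0;0 0 0.4 0 0;0 0 0 0 0;30 0 0 0 0;36 0 0 0 0;44 0 0 0 0;50 0 0 0 0;50 0 0 0 0"}}

```text
time_s: 23.62
position: [0.5595, 0.0598, 0.2036]
tcp_rot: [[0.997, 0.0, -0.083], [0.083, -0.0, 0.997], [0.0, -1.0, -0.0]]
force: [-0.2, 0.5, 0.4]
opening: 0.534
```

Call:
{"name": "send_rows", "arguments": {"moves": "50 0 -10 0 0;50 0 -20 0 0;50 0 -30 0 0;50 0 -30 0 0;50 0 0 -30 0;50 0 0 -35 0;50 0 0 -35 0;50 0 0 -35 0;50 0 0 -35 0;50 0 0 0 0"}}

```text
time_s: 24.45
position: [0.5746, -0.1162, 0.2944]
tcp_rot: [[0.997, 0.003, -0.078], [0.078, -0.005, 0.997], [0.002, -1.0, -0.005]]
force: [-0.4, 0.3, 0.8]
opening: 0.573
```

Run:
```python
from go import *
to(None)
for n in("scene","top"):
    c=capture(n);P=cloud(c);near=(.559,.0595)
    for k,z,t in(("wbase",.201,.004),("knob",.233,.005),("disc",.181,.003)):
        try: print(n,k,*fit(c,z,t,near))
        except Exception as e:print(n,k,"-")
    m=sel(P,.03,.06,(.45,.7,-.2,-.08))&(c["image"].max(2)<90);h=P[m]
    if len(h)>20: print("bar",len(h),rect(h),np.round(np.percentile(h[:,2],[50,98])*1000))
    globals()[n]=c["image"]
cv2.imwrite("pics/f.png",np.hstack([cv2.resize(scene[140:260,350:470],None,fx=3,fy=3),cv2.resize(top[110:230,180:300],None,fx=3,fy=3)]))
```

```text
t 24.4 p [ 574.6 -116.2  294.4] ang 4.46 F [-0.4  0.3  0.8] open 49.8
scene wbase 204 200.6 [561.3  57.4] [58.5 59.1] [561.4  57. ]
scene knob 54 232.2 [560.2  58.9] [23.4 25.6] [560.3  59.7]
scene disc 51 180.3 [568.2  56.5] [49.4 61.5] [568.9  56.5]
bar 260 (array([ 571.7, -113.2]), array([182.6,  15.2]), 4.65) [45. 50.]
top wbase -
top knob -
top disc -
bar 68 (array([ 504.4, -112.8]), array([39.3, 14.8]), 0.29) [47. 52.]
```

View pics/f.png

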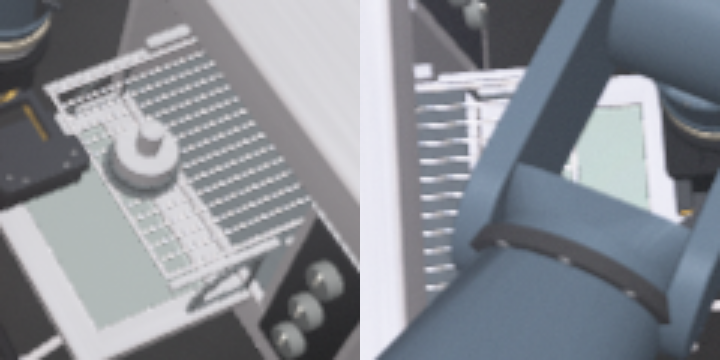

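Call:
{"name": "send_rows", "arguments": {"moves": "40 0 0 0 6.91;40 0 0 0 6.91;40 0 0 0 6.91;40 0 0 0 6.91;40 0 0 0 6.91;40 0 0 0 6.91;40 0 0 0 6.91;40 0 0 0 6.91;40 0 0 0 6.91;40 0 0 0 6.91;40 0 0 0 6.91;40 0 0 0 6.91;40 0 0 0 6.91;40 0 30 0 0;40 0 35 0 0;40 0 35 0 0;40 0 35 0 0;40 0 35 0 0;40 0 0 0 0;40 0 0 0 0"}}

```text
time_s: 26.22
position: [0.5721, -0.1078, 0.1225]
tcp_rot: [[0.088, -0.004, 0.996], [-0.996, 0.002, 0.088], [-0.002, -1.0, -0.004]]
force: [0.9, 0.1, 0.1]
opening: 0.458
```

Run:
```python
from go import *
c=capture("scene");to([.5705,-.1125,.028],-85.44)
```

```text
t 26.3 p [ 574.  -108.7  124.5] ang -84.98 F [0.8 0.3 1.2] open 39.8
delta tool mm [ 3.5 96.5 -3.9] yaw 0.46
```

Call:
{"name": "send_rows", "arguments": {"moves": "40 3.5 10 -3 0.4;40 0 30 0 0;40 0 20 0 0;40 0 15 0 0;40 0 0 0 0;40 0 0 0 0"}}

```text
time_s: 26.77
position: [0.5715, -0.1137, 0.0497]
tcp_rot: [[0.079, 0.002, 0.997], [-0.997, -0.001, 0.079], [0.001, -1.0, 0.002]]
force: [-0.4, 0.7, 0.5]
opening: 0.462
```

Run:
```python
from go import *
c=capture("scene");to([.5705,-.1125,.028],-85.44)
```

```text
t 26.8 p [ 572.  -113.9   50.4] ang -85.47 F [ 0.1 -1.2 -0.3] open 40.3
delta tool mm [-1.6 22.3 -1.5] yaw -0.03
```

Call:
{"name": "send_rows", "arguments": {"moves": "40 -1 8 0 0;40 0 8 0 0;40 0 4 0 0;40 0 0 0 0;40 0 0 0 0"}}

```text
time_s: 27.23
position: [0.5704, -0.1122, 0.0283]
tcp_rot: [[0.079, -0.001, 0.997], [-0.997, 0.0, 0.079], [-0.0, -1.0, -0.001]]
force: [-0.1, -0.6, -0.2]
opening: 0.456
```

Call:
{"name": "send_rows", "arguments": {"moves": "0 0 0 0 0;0 0 0 0 0;0 0 0 0 0;0 0 0 0 0;0 0 0 0 0;0 0 0 0 0;0 0 0 0 0"}}

```text
time_s: 27.82
position: [0.5704, -0.1095, 0.0288]
tcp_rot: [[0.077, -0.0, 0.997], [-0.997, 0.004, 0.077], [-0.004, -1.0, -0.0]]
force: [2.0, 8.4, 2.2]
opening: 0.162
```

```bash
python3 -c "
import numpy as np
p=np.radians(np.r_[100.8,99.8,98.3,96.3,np.arange(93.8,10,-2.5)]);h=239.3*np.sin(p);z=239.3*np.cos(p)
for i,(a,b) in enumerate(zip(np.diff(h),-np.diff(z))): print('0 %.1f %.1f 0 0;'%(a,b),end='\n' if i%10==9 else '')
print(np.degrees(p[-1]))
"
```

```text
0 0.7 -4.1 0 0;0 1.0 -6.2 0 0;0 1.1 -8.3 0 0;0 0.9 -10.4 0 0;0 0.5 -10.4 0 0;0 0.0 -10.4 0 0;0 -0.4 -10.4 0 0;0 -0.9 -10.4 0 0;0 -1.4 -10.4 0 0;0 -1.8 -10.3 0 0;
0 -2.3 -10.2 0 0;0 -2.7 -10.1 0 0;0 -3.1 -10.0 0 0;0 -3.6 -9.8 0 0;0 -4.0 -9.6 0 0;0 -4.4 -9.5 0 0;0 -4.8 -9.3 0 0;0 -5.2 -9.0 0 0;0 -5.6 -8.8 0 0;0 -6.0 -8.6 0 0;
0 -6.3 -8.3 0 0;0 -6.7 -8.0 0 0;0 -7.0 -7.7 0 0;0 -7.4 -7.4 0 0;0 -7.7 -7.1 0 0;0 -8.0 -6.7 0 0;0 -8.3 -6.4 0 0;0 -8.5 -6.0 0 0;0 -8.8 -5.6 0 0;0 -9.0 -5.2 0 0;
0 -9.3 -4.8 0 0;0 -9.5 -4.4 0 0;0 -9.6 -4.0 0 0;0 -9.8 -3.6 0 0;0 -10.0 -3.1 0 0;0 -10.1 -2.7 0 0;0 -10.2 -2.3 0 0;11.299999999999997
```

Call:
{"name": "send_rows", "arguments": {"moves": "0 -2.5 0 0 0;0 0.7 -4.1 0 0;0 1 -6.2 0 0;0 1.1 -8.3 0 0;0 0.9 -10.4 0 0;0 0.5 -10.4 0 0;0 0 -10.4 0 0;0 -0.4 -10.4 0 0;0 0 0 0 0"}}

```text
time_s: 28.57
position: [0.5706, -0.1132, 0.0915]
tcp_rot: [[0.079, 0.001, 0.997], [-0.997, -0.0, 0.079], [0.0, -1.0, 0.001]]
force: [0.3, 4.9, -0.8]
opening: 0.159
```

Run:
```python
from go import *
c=capture("scene");to(None);P=cloud(c)
m=sel(P,.05,.2,(.45,.7,-.2,-.08))&(c["image"].max(2)<90);h=P[m];u=h@-OY;h=h[(u>.62)&(u<.66)]
print(np.round(np.percentile(h,[2,50,98],axis=0)*1000).tolist())
```

```text
t 28.6 p [ 570.6 -113.3   90.9] ang -85.45 F [0.3 5.6 0. ] open 13.9
[[633.0, -119.0, 96.0], [646.0, -112.0, 107.0], [662.0, -105.0, 113.0]]
```

Call:
{"name": "send_rows", "arguments": {"moves": "0 -2.4 -10.4 0 0;0 -2.4 -10.4 0 0;0 -1.8 -10.3 0 0;0 -2.3 -10.2 0 0;0 -2.7 -10.1 0 0;0 -3.1 -10 0 0;0 -3.6 -9.8 0 0;0 -4 -9.6 0 0;0 -4.4 -9.5 0 0;0 -4.8 -9.3 0 0;0 0 0 0 0"}}

```text
time_s: 29.53
position: [0.5685, -0.0853, 0.1916]
tcp_rot: [[0.081, 0.002, 0.997], [-0.997, -0.007, 0.081], [0.008, -1.0, 0.001]]
force: [-0.6, -5.6, 3.1]
opening: 0.163
```

Run:
```python
from go import *
c=capture("scene");to(None);P=cloud(c)
m=sel(P,.1,.25,(.45,.7,-.2,.0))&(c["image"].max(2)<90);h=P[m];u=h@-OY;h=h[(u>.62)&(u<.66)]
print(np.round(np.percentile(h,[2,50,98],axis=0)*1000).tolist())
for k,z,t in(("wbase",.201,.004),("knob",.233,.005)):
    try: print(k,*fit(c,z,t,(.555,.09)))
    except Exception as e:print(k,"-")
```

```text
t 29.6 p [568.5 -85.5 191.3] ang -85.38 F [-0.5 -6.2  2.8] open 13.9
[[631.0, -90.0, 192.0], [646.0, -84.0, 203.0], [663.0, -76.0, 208.0]]
wbase 202 200.8 [558.  104.4] [57.9 60.6] [558.6 104.6]
knob 51 233.0 [558.3 104. ] [21.5 23.4] [558.7 104.5]
```

Call:
{"name": "send_rows", "arguments": {"moves": "0 -4.2 -8 0 0;0 -4.6 -7.5 0 0;0 -5 -7.5 0 0;0 -6 -8.6 0 0;0 -6.3 -8.3 0 0;0 -6.7 -8 0 0;0 -7 -7.7 0 0;0 -7.4 -7.4 0 0;0 -7.7 -7.1 0 0;0 -8 -6.7 0 0;0 0 0 0 0"}}

```text
time_s: 30.5
position: [0.5636, -0.0228, 0.2691]
tcp_rot: [[0.08, 0.003, 0.997], [-0.997, -0.009, 0.08], [0.009, -1.0, 0.003]]
force: [-2.0, -5.3, 8.3]
opening: 0.161
```

Run:
```python
from go import *
c=capture("scene");to(None);P=cloud(c)
m=sel(P,.2,.33,(.45,.7,-.2,.05))&(c["image"].max(2)<90);h=P[m];u=h@-OY;h=h[(u>.62)&(u<.66)]
print(np.round(np.percentile(h,[2,50,98],axis=0)*1000).tolist())
cv2.imwrite("pics/g.png",cv2.resize(c["image"][100:250,330:510],None,fx=3,fy=3))
```

```text
t 30.6 p [563.6 -22.9 269. ] ang -85.41 F [-2.4 -6.4  8.1] open 13.7
[[625.0, -28.0, 256.0], [640.0, -22.0, 278.0], [660.0, -4.0, 282.0]]
```

View pics/g.png

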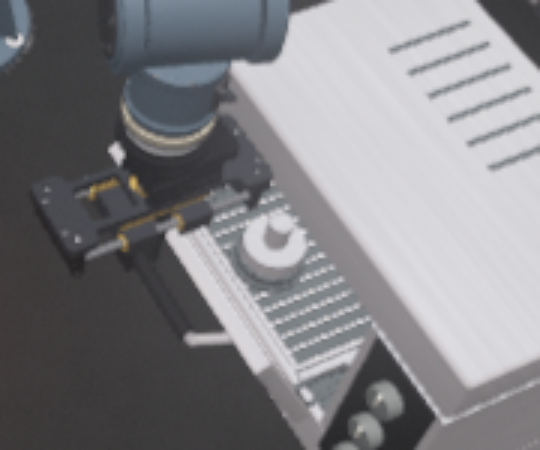

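Call:
{"name": "send_rows", "arguments": {"moves": "40 0 0 0 0;40 0 0 0 0;40 0 0 0 0;40 0 0 0 0;40 0 6 0 0;40 0 6 0 0;40 0 0 0 0;40 0 0 0 0"}}

```text
time_s: 31.22
position: [0.5626, -0.0192, 0.2522]
tcp_rot: [[0.079, -0.002, 0.997], [-0.997, 0.001, 0.079], [-0.001, -1.0, -0.002]]
force: [0.6, -0.2, -0.7]
opening: 0.455
```

Run:
```python
from go import *
c=capture("scene");to(None);P=cloud(c)
m=sel(P,.2,.33,(.45,.7,-.2,.05))&(c["image"].max(2)<90);h=P[m];u=h@-OY;h=h[(u>.62)&(u<.65)&(h[:,2]>.26)]
print(np.round(np.percentile(h,[2,50,98],axis=0)*1000).tolist(),np.round(np.percentile(h@OX,[2,50,98])*1000))
print(read_state()["position"]@OX)
```

```text
t 31.3 p [563.  -19.3 252.6] ang -85.45 F [-0.2 -0.2  0.4] open 39.8
[[625.0, -28.0, 270.0], [639.0, -23.0, 278.0], [653.0, -14.0, 283.0]] [-79. -73. -65.]
-0.06403414713967866
```

Call:
{"name": "send_rows", "arguments": {"moves": "40 6.5 -2 0 0;0 0 0 0 0;0 0 0 0 0;0 0 0 0 0;0 0 0 0 0;0 0 0 0 0;0 0 0 0 0;0 0 0 0 0"}}

```text
time_s: 31.93
position: [0.5634, -0.0246, 0.2547]
tcp_rot: [[0.079, -0.001, 0.997], [-0.997, 0.003, 0.079], [-0.003, -1.0, -0.001]]
force: [1.3, 4.5, -3.3]
opening: 0.16
```

```bash
python3 -c "
import numpy as np
p=np.radians(np.r_[np.linspace(38.3,10.8,12)]);h=239.3*np.sin(p);z=239.3*np.cos(p)
for i,(a,b) in enumerate(zip(np.diff(h),-np.diff(z))): print('0 %.1f %.1f 0 0;'%(a,b),end='')
"
```

```text
0 -8.3 -6.3 0 0;0 -8.6 -5.9 0 0;0 -8.8 -5.5 0 0;0 -9.1 -5.1 0 0;0 -9.3 -4.7 0 0;0 -9.5 -4.3 0 0;0 -9.7 -3.9 0 0;0 -9.8 -3.5 0 0;0 -10.0 -3.1 0 0;0 -10.1 -2.6 0 0;0 -10.2 -2.2 0 0;
```

Call:
{"name": "send_rows", "arguments": {"moves": "0 -8.3 -6.3 0 0;0 -8.6 -5.9 0 0;0 -8.8 -5.5 0 0;0 -9.1 -5.1 0 0;0 -9.3 -4.7 0 0;0 -9.5 -4.3 0 0;0 -9.7 -3.9 0 0;0 -9.8 -3.5 0 0;0 0 0 0 0"}}

```text
time_s: 32.68
position: [0.5578, 0.0485, 0.297]
tcp_rot: [[0.081, 0.002, 0.997], [-0.997, -0.0, 0.081], [0.0, -1.0, 0.002]]
force: [-2.9, -1.2, 4.2]
opening: 0.16
```

Call:
{"name": "send_rows", "arguments": {"moves": "0 -7 -2.2 0 0;0 -7 -2 0 0;0 -6 -1.5 0 0;0 -4 -1 0 0;0 -3 -0.5 0 0;0 0 0 0 0;0 0 0 0 0"}}

```text
time_s: 33.27
position: [0.556, 0.0727, 0.3044]
tcp_rot: [[0.08, 0.002, 0.997], [-0.997, -0.003, 0.08], [0.003, -1.0, 0.002]]
force: [-3.4, -5.7, 6.1]
opening: 0.162
```

Call:
{"name": "send_rows", "arguments": {"moves": "0 -2.5 -0.5 0 0;0 -2.5 -0.5 0 0;0 -2 0 0 0;0 0 0 0 0;0 0 0 0 0"}}

```text
time_s: 33.68
position: [0.5556, 0.0792, 0.3057]
tcp_rot: [[0.08, 0.003, 0.997], [-0.997, -0.004, 0.08], [0.004, -1.0, 0.002]]
force: [-2.9, -5.7, 7.6]
opening: 0.162
```

Call:
{"name": "send_rows", "arguments": {"moves": "0 -1.5 0 0 0;0 -1.5 0 0 0;0 -1.5 0 0 0;0 -1.5 0 0 0;0 0 0 0 0"}}

```text
time_s: 34.1
position: [0.5556, 0.08, 0.3058]
tcp_rot: [[0.079, 0.003, 0.997], [-0.997, -0.015, 0.079], [0.015, -1.0, 0.002]]
force: [-3.1, -19.8, 7.1]
opening: 0.161
```

Call:
{"name": "send_rows", "arguments": {"moves": "0 -1.5 0 0 0;0 0 0 0 0;0 5 0 0 0;40 2 0 0 0;40 0 0 0 0;40 0 0 0 0;40 0 0 0 0;40 0 -15 0 0;40 0 -30 0 0;40 0 -35 0 0;40 30 -30 0 0;40 40 0 0 0;40 40 0 0 0;40 40 0 0 0;40 40 0 0 0;40 40 0 0 0;40 40 0 0 0;40 0 0 0 0;40 0 0 0 0"}}

```text
time_s: 35.68
position: [0.5767, -0.1888, 0.411]
tcp_rot: [[0.076, -0.001, 0.997], [-0.997, 0.002, 0.076], [-0.002, -1.0, -0.001]]
force: [0.2, -0.0, 0.2]
opening: 0.459
```

Run:
```python
from go import *
to(None)
for n in("scene","top"):
    c=capture(n);P=cloud(c)
    m=sel(P,.306,.34,(.4,.72,0.0,.12))&(c["image"].max(2)<90);h=P[m]
    if len(h)>10: print(n,"bar",len(h),rect(h),"OX",np.round(np.percentile(h@OX,[2,50,98])*1000,1),np.round(np.percentile(h[:,2],[50,98])*1000))
    for k,z,t,a in(("disc?",.01,.004,(.417,-.205)),("shaft",.13,.004,(.69,-.335)),("pink",.02,.004,(.545,-.378))):
        try:print(n,k,*fit(c,z,t,a)[2:])
        except Exception:print(n,k,'-')
    globals()[n]=c["image"]
cv2.imwrite("pics/k.png",np.hstack([cv2.resize(scene[80:280,240:480],None,fx=2,fy=2),cv2.resize(top[80:280,180:340],None,fx=2,fy=2)]))
```

```text
t 35.7 p [ 576.7 -188.8  411. ] ang -85.63 F [ 0.2 -0.   0.2] open 39.9
scene bar 300 (array([558.5,  75.8]), array([177.3,  13.9]), 4.46) OX [24.9 29.8 37.6] [326. 329.]
scene disc? [ 415.8 -209.9] [62.9 64.4] [ 416.  -210.3]
scene shaft [ 683.2 -335.2] [41.7 45.1] [ 683.1 -334.7]
scene pink [ 547.4 -386.9] [58.6 60. ] [ 547.7 -387.3]
top bar 474 (array([556.8,  80.4]), array([178.8,  12.9]), 4.59) OX [29.8 34.8 41.1] [327. 331.]
top disc? [ 415.7 -205.6] [65.2 66.7] [ 415.4 -206.3]
top shaft -
top pink [ 548.  -381.8] [57.9 58.7] [ 548.2 -381.8]
```

View pics/k.png

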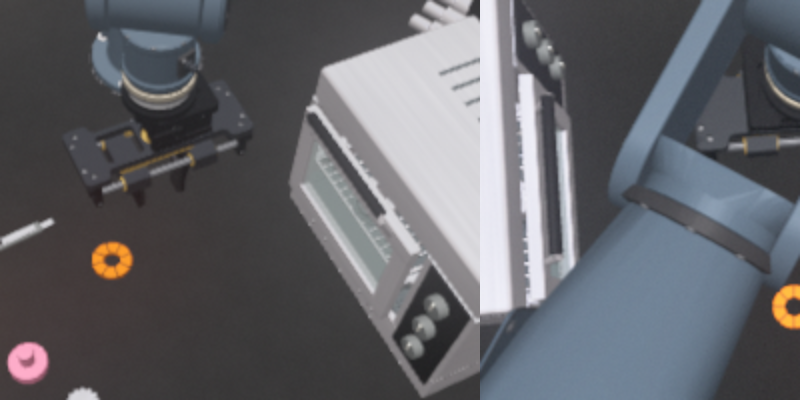

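```bash
python3 -c "
from rig import *
print(hand_in())"
```

```text
the job is handed in; nothing more can be done
None
```

The disc and weight are stacked on the rack plate in the oven, the door is shut, and the job is handed in at about 36 s of the 72 s allowed. I could not see the pile through the door glass once it was shut, so I have no direct check that it is still centred there.

- **Door down:** I pinched the handle and pulled. The bar slipped out of the fingers near the bottom, so I pushed it the rest of the way with closed fingers until it stopped at about 16 N.
- **Disc:** It measured about 1 mm off the plate's centre after release. I gripped it across the outside and laid it flat.
- **Weight:** It was lowered gently by the knob and released, and measured within about 1 mm of the disc's centre.
- **Door shut:** I pinched the handle again and pushed the door up, regripping once when the bar crept towards the fingertips. It met a firm stop at about 20 N. The handle's measured position then agreed with the shut position to within about 1 mm, relative to the oven's face. Partway up, the weight had moved in with the rack with about 1 mm of sideways drift, which is within the measuring noise.

**Disagreement:** The two cameras disagreed by about 5 mm in y, more than the stated 2 mm. I used differences within a single camera to place things, so this should not have affected the placement.

The other things on the bench were not touched. The top camera's view of the pile was blocked by the arm, so the weight's position rests on the scene camera alone.

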